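# Slide a culture dish under the low bridge of a dish reader and start the reading

## Robot

A 6-joint arm with a two-finger parallel gripper is mounted at the origin on the work surface; the furniture and walls round the work are solid. World frame = base frame: x ahead of the robot, y to its left, z up, the work surface at z = 0. Lengths are in mm, angles in degrees, forces in N, time in s.
With the tool pointing down it reaches from about 325 to 925 mm from the base axis. Payload 3.1 kg.
Tool frame: the origin (TCP) lies at the very end of the fingers, on their centre line; the grasp point (between the pads) lies grasp_offset behind it (grasp_offset is the distance from the TCP to the grasp point, in mm); z points along the fingers, x is the direction in which the jaws open and shut, and the axes are right-handed (so a half turn about z gives the same grasp; the last joint's range is limited). The gripper opens to 85 mm and grips with 20 to 120 N. Pads are 22 mm wide; open, the fingers measure 114 mm over their backs; the gripper's body (76 mm by 85 mm) begins 54 mm behind the grasp point. The pads swing forward as they close: fully open they stand 13 mm farther back than shut.
Start: joints at [57.112, 12.427, 92.441, -0, 75.132, -6.429], TCP at [278.459, 559.553, 206.9] pointing down, gripper open.
Joint ranges: [-157.48, 157.48], [-44.54, 120.13], [17.64, 146.25], [-64.5, 244.5], [7.68, 150.69], [-147.95, 147.95]. Speed limits (degrees/s): [159.86, 159.86, 180, 180, 180, 180].

## Interface

Orientations are given as [roll, pitch, yaw] about the fixed x, y, z axes, in that order (R = Rz(yaw) Ry(pitch) Rx(roll)).
In Python, from station import * gives the robot as it stands. Calls block until the motion is done:
- goto(position, orientation): joint-space move of the TCP to a pose.
- move_l(position, attitude=None, speed=150): straight line of the TCP; attitude=None keeps the orientation; speed is the mean speed in mm/s.
- move_j(angles): joint-space move.
- grip(opening, squeeze=None): finger opening in mm; squeeze is the grip in N (None keeps the last); returns when the fingers have stopped.
- wait(seconds).
- solve_ik(position, orientation): joint angles nearest the present ones, or None.
- get_obs(): the state.
- get_image(name): name is "scene" or "top" or "wrist"; returns the picture (384x512x3 uint8, red, green, blue); there is no depth.
- get_calibration(name): a dict with "fx", "fy", "cx", "cy" (pixels), "R" (3x3) and "t" (3): a world point X has camera coordinates R X + t; the wrist camera has in their place "mount" (4x4, takes a point from camera to tool coordinates, whose origin is the TCP and whose axes are the tool frame's). Camera axes: x right, y down, z forward; pixel columns grow to the right and rows downward; lengths in mm; the calibration is good to about 2 mm. A picture is of the moment at which its call begins: read the wrist's pose just before it. get_calibration takes no time and is no camera call.
A pose or a line that the arm cannot do raises Unreachable and nothing moves.
- sign_off(): hands the job in, once; it reports no verdict.
Trained networks look in the newest picture that a camera, given by its name, has taken for a name from the list of things; names that differ only in an ending like _2 or _b are one class to them, and where a whole thing is asked for, a point or a joint stands for the part that bears it (a point fixed in the world has none). Each returns a list of dicts, best first, with "score" (0 to 1); they miss things now and then, are a little off and sometimes report something else, mostly with a low value. They report only what shows in the picture. A call takes as long as a camera call. They do not tell look-alikes from the thing itself.
- spot_in(name, camera): "extent" ([centre column, centre row, width, height] in pixels, round what is visible of it).
- regions_of(name, camera): "region" (384x512 bool, what is visible of it) and "extent" ([centre column, centre row, width, height] in pixels, round what is visible of it).
The state is a dict: "t": time; "joint_pos": joint angles; "qvel": joint speeds; "effort": joint torques, N m; "tcp_pos": TCP position; "ee_rot": TCP orientation; "wrist_force": force on the tool from outside, world axes, zero at the start; "moment": the same for the moment, N m; "grip_width": finger opening in mm.
Only numpy, scipy, OpenCV 4.12 (cv2) and the standard library are available. Lean on these libraries where they do the work, as an engineer would, in place of code of your own. Each camera call takes 0.05 s, during which the arm holds its last target.

## Task

Push the lidded culture dish across the worktop and in under the low bridge of the dish reader until it rests against the stop at the back; the dish only slides, flat on the worktop, and is never tipped or picked up. Then press the round start key on top of the reader all the way down, once the dish is home and not before, and let it come back up. Leave the vial, the beaker and the timer standing where they are.

Things in the scene. Friction and masses are not known exactly. Their poses are not given: they have to be found in the camera images.
- dish: pale whitish round lidded culture dish lying flat, loose on the worktop in front of the reader, 54 mm in diameter and 14 mm high (its vertical wall, against which one can push, is 12 mm high), about 14 to 27 g. Origin: centre of its underside; z up; its yaw means nothing.
- reader: dish reader fixed to the worktop: a white head bridging two aluminium legs, yaw within 0.3 rad. Origin: on the worktop where the dish's centre belongs; +x along the way in, from the open mouth to the stop; y left, z up. Legs and head span x -15 to +37 mm; head 92 mm wide, underside at z = 18 mm, top at z = 44 mm; channel between the legs 62 mm wide.
- dish_home (a point): point on the worktop where the dish's centre must end (reader's origin and axes). The stop's face is 27 mm beyond it (x = +27); a dish that is home sticks out of the mouth by 12 mm.
- mouth (a point): on the worktop, middle of the mouth, at x = -15 mm in the reader's frame, same axes. From it two fixed guides, 8 mm thick and 14 mm high, spread outwards at 45 degrees towards the robot as a funnel: inner faces from y = +-31 mm at the mouth to y = +-63 mm 32 mm before it; outer ends at y = +-69 mm.
- key_top (a point): centre of the top of the start key, a round grey key 20 mm in diameter on the right rear of the head's top (the left has a dark display window); when released it stands 7.5 mm above the head, 51.5 mm above the worktop, at x = +18, y = -22 mm in the reader's frame
- start_key (a joint): travel of the start key in m: 0 released, 0.005 fully down; a spring pushes it back, about 1 N to start and 4 N when fully down
- vial: bystander: small upright glass vial with a blue cap, 24 mm in diameter, 72 mm high, standing loose to the left of the reader; origin: centre of its underside
- beaker: bystander: empty glass beaker, 54 mm in diameter, 70 mm high, standing loose to the right of the reader; origin: centre of its underside
- timer: bystander: white bench timer, 50 x 75 x 62 mm, standing loose farther to the right; origin: centre of its underside
Not all that is in view belongs to the job. Of the things like the dish, leave any that is brown or turquoise; of the rest the smaller one is meant.

How it is judged:
By the outcome, as a careful person would: the job done as asked, in the order asked, and still so for the second after the job is handed in, with the robot touching nothing.
It also fails if it takes over 61 s, if anything falls off the work surface, if the arm or the gripper's body presses on something with over 40 N, if the wrist force passes 120 N, or if a joint passes its speed limit or range.

## Working session

There is one attempt and no reset: what is moved stays moved. The work goes in short steps, each a Python script; the robot and the scene stay as the last script left them, time stands still between calls to the robot, and variables do not carry over. Pictures are saved under pics/ and viewed, and the job is handed in when it is done.

```bash
mkdir -p pics; ls
python3 - <<'E'
from station import *
import cv2
for n in ["scene","top","wrist"]:
    im=get_image(n); cv2.imwrite(f"pics/{n}0.png",im[:,:,::-1])
    c=get_calibration(n); print(n,c)
    for k in ["dish","reader","vial","beaker","timer","start_key"]:
        try: print(n,k,[( [round(v) for v in d['extent']],round(d['score'],2)) for d in spot_in(k,n)])
        except Exception as e: print(k,e)
o=get_obs(); print(o['t'],o['tcp_pos'],o['ee_rot'],o['grip_width'])
E
```

```text
pics
scene {'fx': 446.3137310205095, 'fy': 446.3137310205095, 'cx': 254.20791789316277, 'cy': 192.51786904025306, 'R': array([[-0.59939358,  0.80045148,  0.00218291],
       [ 0.41559807,  0.31353628, -0.8537993 ],
       [-0.68410934, -0.5108546 , -0.52059772]]), 't': array([ 384.60789438, -189.51993908, 1622.07202858])}
scene dish [([255, 168, 25, 12], 0.88), ([239, 188, 22, 19], 0.74), ([281, 186, 16, 18], 0.69), ([318, 195, 20, 15], 0.51)]
scene reader [([261, 217, 49, 26], 0.91)]
scene vial [([306, 229, 16, 27], 0.57)]
scene beaker []
scene timer []
scene start_key []
top {'fx': 494.0121549249267, 'fy': 494.0121549249267, 'cx': 255.2391725172188, 'cy': 199.425727613776, 'R': array([[-0.06966951, -0.99756668, -0.00262132],
       [-0.97238978,  0.06849736, -0.22308346],
       [ 0.22272018, -0.01299317, -0.97479583]]), 't': array([ -24.10309649,  579.03527735, 1264.28133583])}
top dish [([300, 262, 29, 32], 0.67), ([214, 263, 18, 18], 0.67), ([284, 213, 31, 28], 0.58)]
top reader [([236, 189, 47, 38], 0.57)]
top vial [([181, 188, 8, 14], 0.63)]
top beaker [([280, 162, 22, 21], 0.74)]
top timer [([338, 216, 26, 18], 0.95), ([234, 190, 38, 36], 0.29)]
top start_key [([238, 190, 46, 41], 0.6), ([239, 178, 2, 8], 0.59), ([254, 245, 18, 18], 0.55)]
wrist {'fx': 274.1558643049536, 'fy': 274.1558643049536, 'cx': 256.11999501855524, 'cy': 189.1898362190622, 'mount': array([[ 9.99999955e-01,  2.24233719e-04,  1.98517080e-04,
        -2.38269755e-01],
       [-2.74562729e-04,  9.51163336e-01,  3.08687921e-01,
        -7.96740973e+01],
       [-1.19603928e-04, -3.08687961e-01,  9.51163355e-01,
        -1.66588079e+02],
       [ 0.00000000e+00,  0.00000000e+00,  0.00000000e+00,
         1.00000000e+00]])}
wrist dish []
wrist reader []
wrist vial []
wrist beaker []
wrist timer []
wrist start_key []
1.05 [278.46275534 559.55584737 206.88558256] [-1.79998302e+02  1.49875199e-03  6.35411060e+01] 85.28012054235853
```

Run:
```python
import cv2
a=cv2.imread("pics/top0.png")[130:310,140:380]; cv2.imwrite("pics/top0z.png",cv2.resize(a,None,fx=3.3,fy=3.3,interpolation=cv2.INTER_CUBIC))
a=cv2.imread("pics/scene0.png")[140:290,170:370]; cv2.imwrite("pics/scene0z.png",cv2.resize(a,None,fx=4,fy=4,interpolation=cv2.INTER_CUBIC))
```

```text
(no output)
```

View pics/top0z.png

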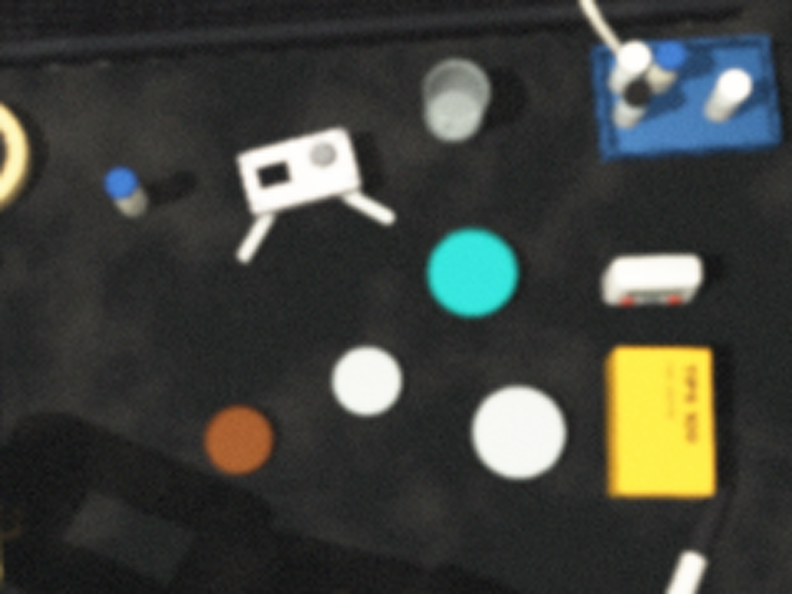

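View pics/scene0z.png

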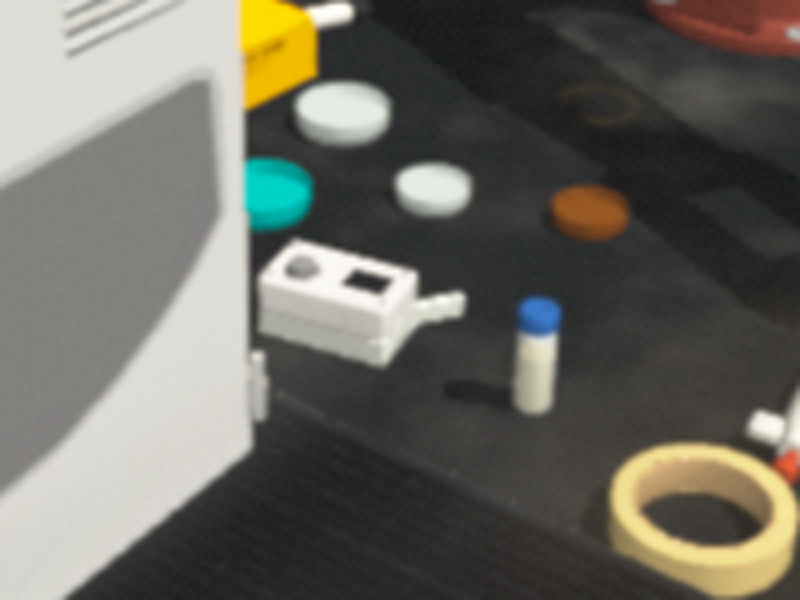

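View pics/top0.png

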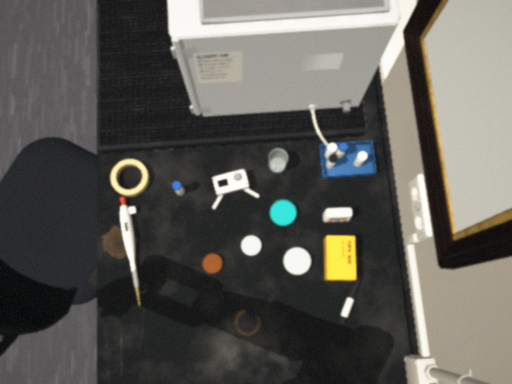

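The top view shows the target, the small white dish, at about (251,245). The large white, turquoise and brown dishes are look-alikes. The reader is at about (232,181), with its mouth facing the robot. I'll get rough positions from this view, then look with the wrist camera.

```bash
cat > h.py <<'E'
from station import *
import numpy as np, cv2
from scipy.spatial.transform import Rotation as Ro
def ray(n,uv,pose=None):
    c=get_calibration(n)
    d=np.array([(uv[0]-c['cx'])/c['fx'],(uv[1]-c['cy'])/c['fy'],1.])
    if n=='wrist':
        p,r=pose; R=Ro.from_euler('xyz',r,degrees=True).as_matrix(); M=c['mount']
        return R@M[:3,3]+p, R@M[:3,:3]@d
    return -c['R'].T@c['t'], c['R'].T@d
def onz(n,uv,z,pose=None):
    o,d=ray(n,uv,pose); return o+d*(z-o[2])/d[2]
def proj(n,X,pose=None):
    c=get_calibration(n); X=np.atleast_2d(X).astype(float)
    if n=='wrist':
        p,r=pose; R=Ro.from_euler('xyz',r,degrees=True).as_matrix(); M=c['mount']
        T=((X-p)@R - M[:3,3])@M[:3,:3]
    else: T=X@c['R'].T+c['t']
    return np.c_[c['fx']*T[:,0]/T[:,2]+c['cx'], c['fy']*T[:,1]/T[:,2]+c['cy']]
E
python3 - <<'E'
from h import *
z=lambda u,v:(140+u/3.3-.35,130+v/3.3-.35)
for k,uv,h in [('dish',(367,381),14),('big',(519,432),14),('turq',(472,272),14),('brown',(239,440),14),
 ('hFL',(238,156),44),('hFR',(345,128),44),('hNR',(360,185),44),('hNL',(256,213),44),('key',(323,154),51),('gL',(244,258),14),('gR',(390,218),14),
 ('vialcap',(121,183),72),('beakertop',(457,88),70),('timertop',(653,272),62)]:
    print(k,onz('top',z(*uv),h).round(0))
o=get_obs();print(o['joint_pos'])
for yaw in (0,90,-90,180): print(yaw,solve_ik([600,0,250],[180,0,yaw]))
E
```

```text
dish [460. -44.  14.]
big [ 409. -166.   14.]
turq [ 546. -139.   14.]
brown [419.  64.  14.]
hFL [653.  51.  44.]
hFR [671. -40.  44.]
hNR [621. -50.  44.]
hNL [603.  38.  44.]
key [648. -21.  51.]
gL [572.  52.  14.]
gR [598. -73.  14.]
vialcap [629. 145.  72.]
beakertop [ 691. -135.   70.]
timertop [ 526. -282.   62.]
[ 5.71115182e+01  1.24293664e+01  9.24403479e+01  1.57228573e-03
  7.51319652e+01 -6.42999120e+00]
0 [-6.69976518e+00  7.58090625e+00  9.33486699e+01 -2.54444375e-14
  7.90704238e+01 -6.69976518e+00]
90 [ -6.69976518   7.58090625  93.34866991   0.          79.07042384
 -96.69976518]
-90 [-6.69976518e+00  7.58090625e+00  9.33486699e+01 -2.54444375e-14
  7.90704238e+01  8.33002348e+01]
180 None
```

Reader yaw is about 11°, and its origin is near (626,-2). The dish at (460,-44) is nearly on the reader's axis. Next is a closer wrist view from behind the dish.

Run:
```python
from h import *
import station; print([n for n in dir(station) if n[0]!='_'])
try: print(grasp_offset)
except Exception as e: print(e)
goto([400,-55,170],[180,0,101])
o=get_obs(); print(o['t'],o['tcp_pos'],o['ee_rot'],o['wrist_force'])
im=get_image('wrist'); cv2.imwrite('pics/w1.png',im[:,:,::-1])
np.savez('w1.npz',im=im,p=o['tcp_pos'],r=o['ee_rot'])
for k in ["dish","reader","start_key"]:
    print(k,[( [round(v,1) for v in d['extent']],round(d['score'],2)) for d in spot_in(k,'wrist')])
im=get_image('top'); cv2.imwrite('pics/top1.png',im[:,:,::-1])
print(get_obs()['t'])
```

```text
['Unreachable', 'get_calibration', 'get_image', 'get_obs', 'goto', 'grasp_offset', 'grip', 'move_j', 'move_l', 'regions_of', 'sign_off', 'solve_ik', 'spot_in', 'wait']
18.700000000000003
3.2917 [400.32754116 -54.69900638 170.19438304] [1.79974156e+02 2.17558281e-05 1.01031456e+02] [-0.15933181 -0.22414824  0.34492716]
dish [([256.9, 217.1, 43.9, 41.6], 0.81), ([346.6, 203.3, 47.1, 36.7], 0.77), ([177.4, 260.6, 51.0, 50.9], 0.77), ([163.7, 161.4, 68.0, 60.5], 0.55)]
reader [([262.9, 313.9, 95.4, 37.9], 0.96)]
start_key []
3.5417
```

View pics/w1.png

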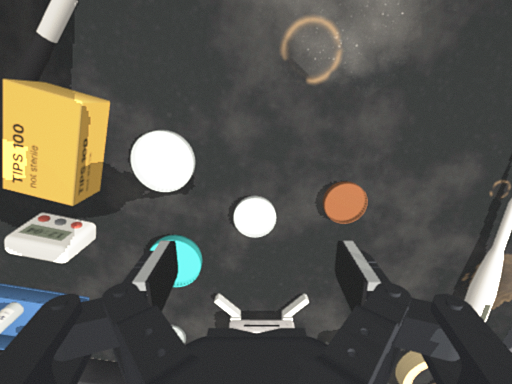

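The dish is at (255,217) and the guides are at (219,297) and (306,297), but the gripper hides most of the reader. I'll move forward so both fit in one picture.

Run:
```python
from h import *
goto([600,-12,190],[180,0,101])
o=get_obs(); print(o['t'],o['tcp_pos'],o['ee_rot'])
im=get_image('wrist'); cv2.imwrite('pics/w2.png',cv2.resize(im[:,:,::-1],None,fx=1.55,fy=1.55,interpolation=cv2.INTER_CUBIC))
np.savez('w2.npz',im=im,p=o['tcp_pos'],r=o['ee_rot'])
for k in ["dish","reader","start_key"]:
    print(k,[( [round(v,1) for v in d['extent']],round(d['score'],2)) for d in spot_in(k,'wrist')])
```

```text
4.375 [598.74445485 -12.05861159 189.24147044] [-1.79854886e+02 -1.97828438e-02  1.01017567e+02]
dish [([161.2, 105.4, 66.3, 65.4], 0.92), ([251.4, 45.4, 49.8, 54.3], 0.82), ([153.3, 7.4, 40.4, 7.2], 0.75), ([353.9, 27.5, 54.7, 52.5], 0.57)]
reader []
start_key [([241.7, 213.7, 15.7, 14.4], 0.75), ([36.5, 63.5, 68.0, 42.7], 0.54)]
```

View pics/w2.png

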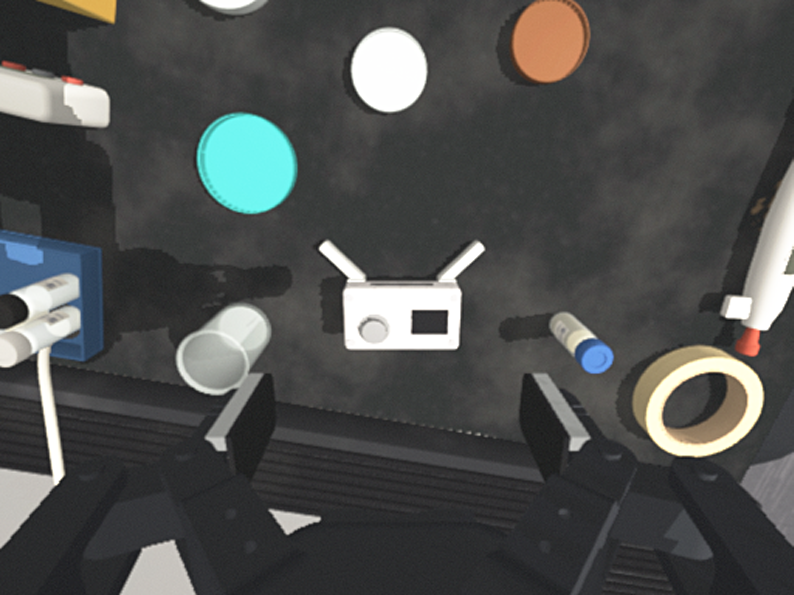

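Run:
```python
import numpy as np,cv2
im=np.load('w2.npz')['im'][145:235,195:325]
cv2.imwrite('pics/w2z.png',cv2.resize(im[:,:,::-1],None,fx=6,fy=6,interpolation=cv2.INTER_CUBIC))
```

```text
(no output)
```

View pics/w2z.png

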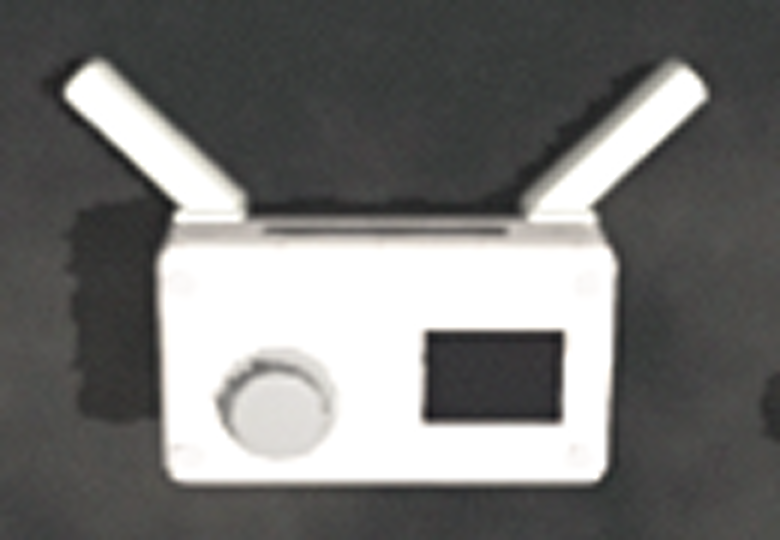

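The head's top corners are at (160,250), (615,250), (608,483) and (167,483) in the zoom, and the key at (280,410). Next I fit the reader's pose and the dish ellipse.

```bash
cat > fit.py <<'E'
from h import *
from scipy.optimize import least_squares
d=np.load('w2.npz'); im=d['im']; pose=(d['p'],d['r'])
Z=lambda u,v:(195+(u+.5)/6-.5,145+(v+.5)/6-.5)
L=[(-15,-46,44),(-15,46,44),(37,46,44),(37,-46,44),(18,-22,51.5)]
px=np.array([Z(159,248),Z(616,248),Z(608,484),Z(166,484),Z(279,409)])
s2=np.sqrt(.5)*8
L+=[(-47,63,14),(-47,-63,14)]; 
px=np.vstack([px,Z(675,58),Z(100,58)])   # inner outer-end corners of guides
L=np.array(L,float)
def W(q,L): 
    c,s=np.cos(q[2]),np.sin(q[2]); return np.c_[q[0]+c*L[:,0]-s*L[:,1], q[1]+s*L[:,0]+c*L[:,1], L[:,2]]
f=lambda q:(proj('wrist',W(q,L),pose)-px).ravel()
r=least_squares(f,[626,-2,.19]); q=r.x; print('reader',q[:2].round(1),np.degrees(q[2]).round(2)); print(f(q).reshape(-1,2).round(1))
# dish
hsv=cv2.cvtColor(im,cv2.COLOR_RGB2HSV); m=((hsv[...,2]>150)&(hsv[...,1]<50)).astype(np.uint8)
m[:,:215]=0;m[:,290:]=0;m[90:]=0
n,lab,st,ce=cv2.connectedComponentsWithStats(m); i=1+np.argmax(st[1:,4]); print(st[i],ce[i])
c=max(cv2.findContours((lab==i).astype(np.uint8),cv2.RETR_EXTERNAL,cv2.CHAIN_APPROX_NONE)[0],key=len)
P=np.array([onz('wrist',p,14,pose)[:2] for p in c[:,0]]); (cx,cy),rad=cv2.minEnclosingCircle(P.astype(np.float32)); print('dish',cx,cy,rad)
D=np.array([cx,cy]); v=D-q[:2]; c_,s_=np.cos(q[2]),np.sin(q[2]); print('dish in reader',v@[c_,s_],v@[-s_,c_])
a=np.load('w1.npz'); print('w1 dish',onz('wrist',(255,216.7),14,(a['p'],a['r'])))
np.save('q.npy',q)
E
python3 fit.py
```

```text
reader [629.   -2.1] 10.94
[[-0.4 -0.4]
 [ 0.7 -0.3]
 [-0.   0.1]
 [-0.   0.1]
 [-0.2  0.9]
 [ 2.1  0.1]
 [-2.2 -0.1]]
[ 227   18   49   54 2101] [250.67158496  44.62970014]
dish 463.84783935546875 -44.25611877441406 27.53174591064453
dish in reader -170.146888811271 -10.104328541736058
w1 dish [461.59955772 -43.96857081  14.        ]
```

The fit is good to about 2 mm. The lateral offset is only 10 mm, so I'll cradle the dish with two partly open fingers, go down behind it and check.

```bash
cat >> h.py <<'E'
try: q=np.load('q.npy')
except Exception: q=None
YAW=100.94
def rw(x,y,z):
    c,s=np.cos(q[2]),np.sin(q[2]); return [q[0]+c*x-s*y,q[1]+s*x+c*y,z]
def wr(P):
    c,s=np.cos(q[2]),np.sin(q[2]); v=np.array(P[:2])-q[:2]; return [round(v@[c,s],1),round(v@[-s,c],1),round(P[2],1)]
E
python3 - <<'E'
from h import *
goto(rw(-228,-11,90),[180,0,YAW])
grip(20,20)
f0=get_obs()['wrist_force']
move_l(rw(-228,-11,12),speed=120)
for z in (9,6,4,2.5):
    move_l(rw(-228,-11,z),speed=30); o=get_obs(); f=o['wrist_force']-f0; print(z,wr(o['tcp_pos']),f.round(2),o['grip_width'])
    if abs(f[2])>3: break
print(o['t'])
im=get_image('wrist'); cv2.imwrite('pics/w3.png',im[:,:,::-1])
im=get_image('scene')[140:290,170:370]; cv2.imwrite('pics/s3.png',cv2.resize(im[:,:,::-1],None,fx=4,fy=4,interpolation=cv2.INTER_CUBIC))
E
```

```text
9 [np.float64(-227.5), np.float64(-11.2), np.float64(9.5)] [-0.13 -0.19 -0.6 ] 20.221061921244
6 [np.float64(-228.2), np.float64(-10.9), np.float64(5.9)] [-0.36  0.9  -0.54] 20.018926951134706
4 [np.float64(-228.2), np.float64(-10.9), np.float64(3.8)] [-0.99 -0.38  0.18] 20.331591289387376
2.5 [np.float64(-228.1), np.float64(-11.0), np.float64(2.4)] [ 0.04  0.05 -0.73] 19.83038960432879
7.9
```

View pics/w3.png

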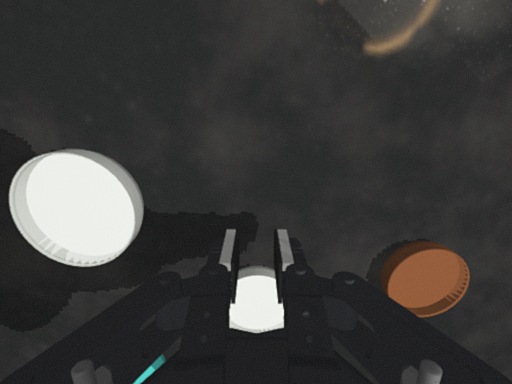

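View pics/s3.png

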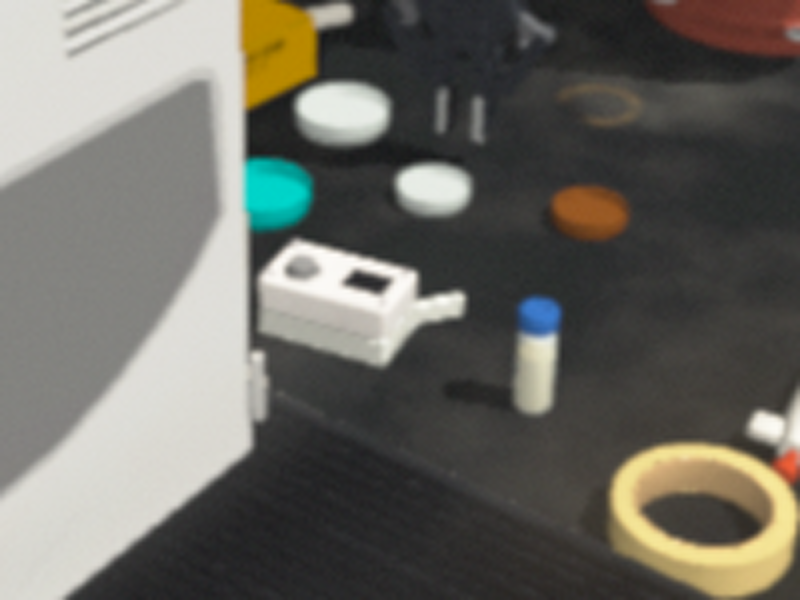

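The fingers stand behind the dish, centred on it, with the tips clear of the worktop. Start pushing.

Run:
```python
from h import *
move_l(rw(-200,-9.5,2.5),speed=30)
move_l(rw(-85,0,2.5),speed=40)
wait(.1)
o=get_obs(); print(o['t'],wr(o['tcp_pos']),o['wrist_force'].round(1),o['grip_width'])
im=get_image('wrist'); cv2.imwrite('pics/w4.png',im[:,:,::-1])
im=get_image('top')[130:310,140:380]; cv2.imwrite('pics/t4.png',cv2.resize(im[:,:,::-1],None,fx=3.3,fy=3.3,interpolation=cv2.INTER_CUBIC))
im=get_image('scene')[140:290,170:370]; cv2.imwrite('pics/s4.png',cv2.resize(im[:,:,::-1],None,fx=4,fy=4,interpolation=cv2.INTER_CUBIC))
```

```text
12.2167 [np.float64(-85.1), np.float64(0.0), np.float64(2.5)] [ 0.  -0.6  0.1] 19.86813766631346
```

View pics/w4.png

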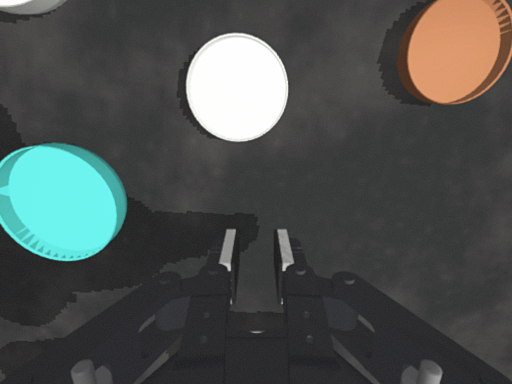

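View pics/s4.png

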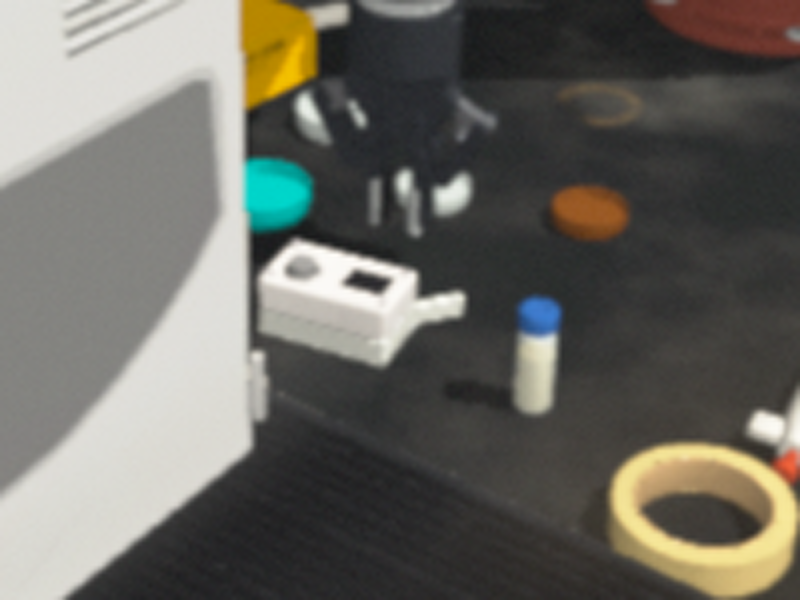

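View pics/t4.png

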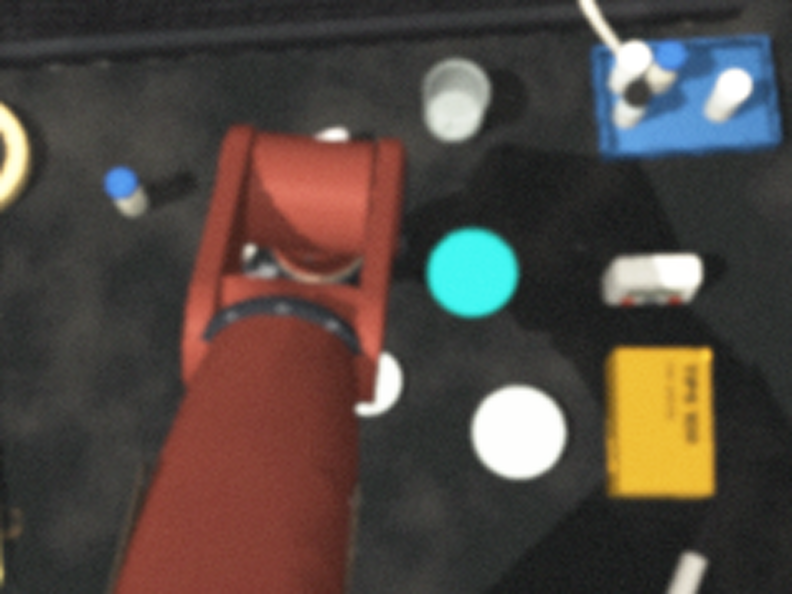

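The fingers passed over the dish: it is still at (433,190) in the scene zoom. So the tips ride higher than the TCP at this opening. I'll measure the real tip height.

Run:
```python
from h import *
for lab,x,y in [('s3',-228,-11),('s4',-85,0)]:
  for yy in (-10-5,10+5):
    for z in (2.5,10,18,26):
        p=proj('scene',rw(x,y+yy,z))[0]; print(lab,yy,z,((p-[170,140])*4).round())
a=cv2.imread('pics/w4.png')[200:330,180:340]; cv2.imwrite('pics/w4z.png',cv2.resize(a,None,fx=4.5,fy=4.5,interpolation=cv2.INTER_CUBIC))
```

```text
s3 -15 2.5 [443. 154.]
s3 -15 10 [444. 145.]
s3 -15 18 [444. 136.]
s3 -15 26 [444. 127.]
s3 15 2.5 [480. 162.]
s3 15 10 [480. 154.]
s3 15 18 [480. 145.]
s3 15 26 [481. 135.]
s4 -15 2.5 [379. 247.]
s4 -15 10 [379. 238.]
s4 -15 18 [379. 228.]
s4 -15 26 [379. 218.]
s4 15 2.5 [418. 257.]
s4 15 10 [418. 248.]
s4 15 18 [418. 238.]
s4 15 26 [418. 228.]
```

View pics/w4z.png

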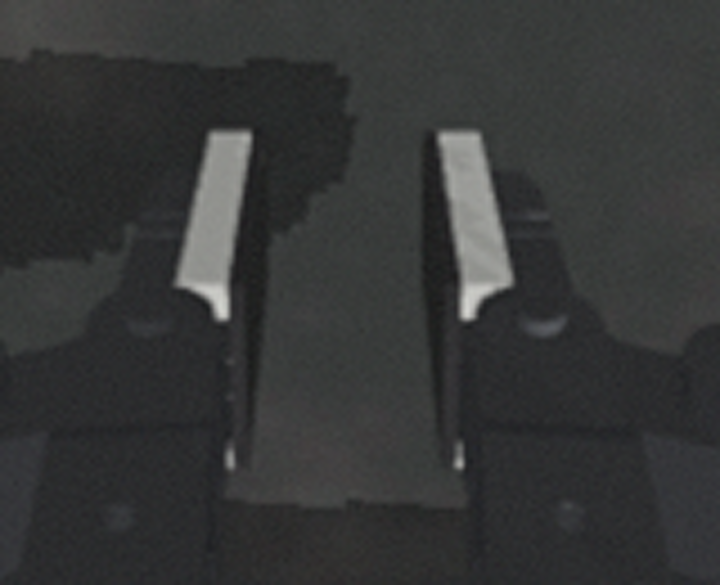

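Run:
```python
from h import *
pose=(np.array([0,0,0.]),np.array([0,0,0.]))
for z in (0,-4,-8,-12,-16,-20):
  print(z,*[proj('wrist',[x,y,z],pose)[0].round(1) for x in (-10,10) for y in (-11,)])
# open state check, w1
for z in (0,-8,-13,-20,-30): print(z,*[proj('wrist',[x,y,z],pose)[0].round(1) for x in (-42.5,42.5) for y in (-11,)])
```

```text
0 [240.8 210.5] [271.3 210.5]
-4 [240.4 212.8] [271.6 212.8]
-8 [240.1 215.3] [271.9 215.3]
-12 [239.7 217.9] [272.3 217.9]
-16 [239.4 220.7] [272.7 220.7]
-20 [239.  223.5] [273.1 223.5]
0 [191.2 210.5] [320.8 210.5]
-8 [188.3 215.3] [323.7 215.3]
-13 [186.4 218.6] [325.6 218.6]
-20 [183.5 223.5] [328.5 223.5]
-30 [178.9 231.3] [333.1 231.3]
```

Both cameras put the tips roughly 20 mm above the nominal TCP at this opening. I'll go back behind the dish and probe down with force feedback.

Run:
```python
from h import *
move_l(rw(-85,0,40),speed=150)
move_l(rw(-226,-11,30),speed=200)
move_l(rw(-226,-11,3),speed=100)
wait(.2); f0=get_obs()['wrist_force']
for z in np.arange(1,-20,-2):
    try: move_l(rw(-226,-11,z),speed=25)
    except Unreachable as e: print('unreach',z,e); break
    o=get_obs(); f=o['wrist_force']-f0; print(z,round(o['tcp_pos'][2],1),f.round(2))
    if f[2]>4: break
print(o['t'])
im=get_image('scene')[140:290,170:370]; cv2.imwrite('pics/s5.png',cv2.resize(im[:,:,::-1],None,fx=4,fy=4,interpolation=cv2.INTER_CUBIC))
```

```text
1 1.1 [ 0.29  1.04 -0.03]
-1 -1.2 [0.41 0.59 0.13]
-3 -3.2 [0.42 0.15 0.34]
-5 -5.2 [0.82 1.05 0.21]
-7 -7.2 [0.44 1.7  0.92]
-9 -9.1 [-0.51  0.4   0.53]
-11 -11.2 [-0.19  0.7   0.24]
-13 -13.1 [0.23 0.36 0.96]
-15 -15.2 [-0.32  1.74  0.39]
-17 -17.2 [1.44 1.03 0.37]
-19 -19.2 [-0.12  0.05  0.22]
16.9917
```

View pics/s5.png

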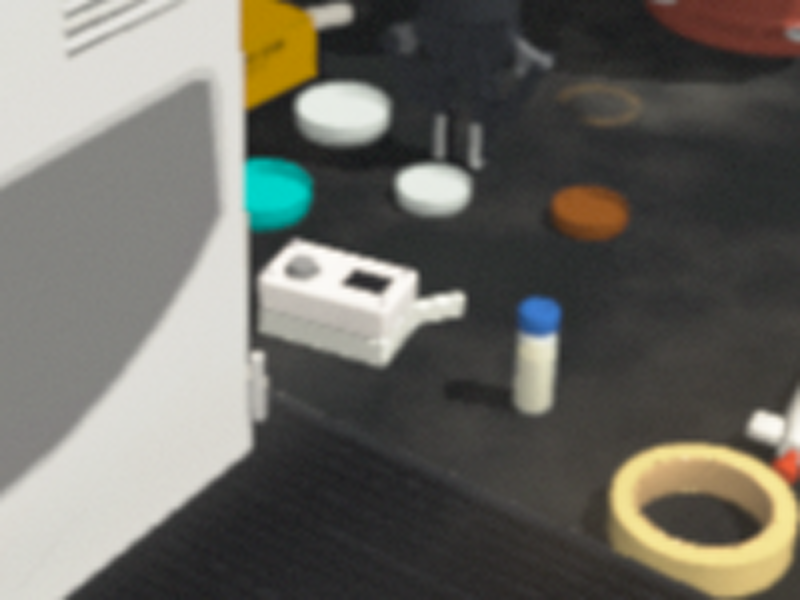

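At TCP z=-19 the tips appear almost on the worktop. I'll keep probing to contact for an exact zero.

Run:
```python
from h import *
f0=get_obs()['wrist_force']
for z in np.arange(-20,-27,-1):
    try: move_l(rw(-226,-11,z),speed=15)
    except Unreachable as e: print('unreach',z,e); break
    wait(.05);o=get_obs(); f=o['wrist_force']-f0; print(z,round(o['tcp_pos'][2],1),f.round(2))
    if f[2]>3: break
print(o['t'])
```

```text
-20 -20.0 [-1.03 -2.    0.81]
-21 -21.0 [-0.15 -0.88  0.91]
-22 -22.1 [-0.01 -1.47  1.03]
-23 -23.1 [-0.15 -0.61  1.71]
-24 -24.1 [ 0.2  -0.91  1.55]
-25 -24.2 [-3.43 -0.36  8.96]
18.8417
```

The worktop is at TCP z = -24, so the tips at this opening sit 24 mm behind the nominal TCP. I'll correct for that and lean the tool 12° back, so the gripper body keeps away from the head and key.

```bash
cat >> h.py <<'E'
A=12.; ATT=[180-A,0,YAW]
def tip(x,y,z,off=24.,a=A):
    s,c=np.sin(np.radians(a)),np.cos(np.radians(a)); return rw(x+off*s,y,z-off*c)
def tipof(P,off=24.,a=A):
    s,c=np.sin(np.radians(a)),np.cos(np.radians(a)); w=wr(P); return [round(float(v),1) for v in (w[0]-off*s,w[1],w[2]+off*c)]
E
python3 - <<'E'
from h import *
move_l(rw(-226,-11,0),speed=80)
move_l(tip(-218,-11,20),ATT,speed=80)
f0=get_obs()['wrist_force']
move_l(tip(-218,-11,4),speed=40); wait(.1)
o=get_obs(); print(tipof(o['tcp_pos']),(o['wrist_force']-f0).round(2))
move_l(tip(-160,-5.5,4),speed=40); wait(.1)
o=get_obs(); print(o['t'],tipof(o['tcp_pos']),(o['wrist_force']-f0).round(2))
im=get_image('wrist'); cv2.imwrite('pics/w6.png',im[:,:,::-1])
im=get_image('scene')[140:290,170:370]; cv2.imwrite('pics/s6.png',cv2.resize(im[:,:,::-1],None,fx=4,fy=4,interpolation=cv2.INTER_CUBIC))
E
```

```text
[-217.9, -11.0, 4.0] [0.33 1.16 0.29]
22.0333 [-160.2, -5.5, 4.0] [0.37 0.68 0.39]
```

View pics/w6.png

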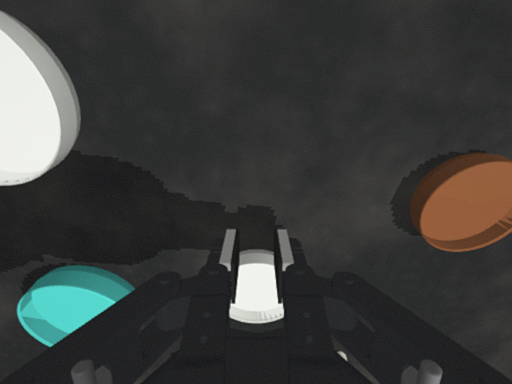

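View pics/s6.png

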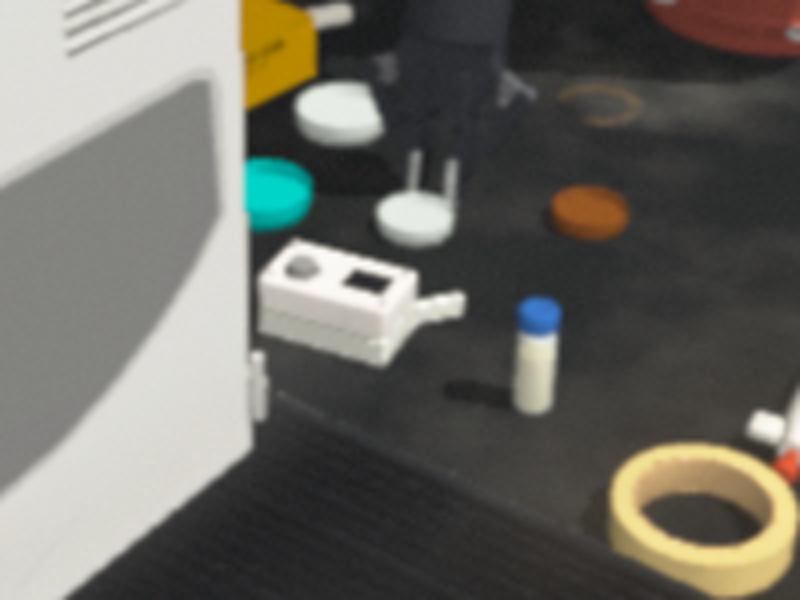

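The dish now rides in the cradle. Push it on to near the mouth, then slowly to the stop.

Run:
```python
from h import *
f0=get_obs()['wrist_force']
ex=np.array([np.cos(q[2]),np.sin(q[2]),0]);
move_l(tip(-95,0,4),speed=45)
move_l(tip(-46,0,4),speed=30); wait(.1)
o=get_obs(); print(o['t'],tipof(o['tcp_pos']),(o['wrist_force']-f0).round(2))
for x in np.arange(-44,-28,1.5):
    move_l(tip(x,0,4),speed=20); wait(.05); o=get_obs(); f=o['wrist_force']-f0
    print(x,tipof(o['tcp_pos']),round(f@ex,2),f.round(1))
    if f@ex<-5: break
print(o['t'])
im=get_image('wrist'); cv2.imwrite('pics/w7.png',im[:,:,::-1])
im=get_image('scene')[140:290,170:370]; cv2.imwrite('pics/s7.png',cv2.resize(im[:,:,::-1],None,fx=4,fy=4,interpolation=cv2.INTER_CUBIC))
```

```text
25.6167 [-46.1, -0.0, 4.0] [-1.36  0.55  0.86]
-44.0 [-43.9, -0.0, 4.1] -1.87 [-1.8 -0.4  0.7]
-42.5 [-42.4, 0.0, 4.0] -0.55 [-0.6  0.2  0.5]
-41.0 [-40.9, -0.0, 4.0] 0.01 [ 0.  -0.1 -0.6]
-39.5 [-39.4, -0.0, 4.0] -1.07 [-1.1  0.  -0.5]
-38.0 [-37.9, -0.0, 4.0] -1.35 [-1.3 -0.3  1. ]
-36.5 [-36.4, -0.0, 4.1] -0.14 [-0.2  0.4 -0.2]
-35.0 [-34.9, -0.0, 4.0] -1.17 [-1.  -1.   0.8]
-33.5 [-33.4, -0.0, 4.0] -0.75 [-0.8  0.2 -1.3]
-32.0 [-31.9, -0.0, 4.0] -1.3 [-1.3  0.1 -0.2]
-30.5 [-30.7, 0.1, 3.9] -1.59 [-1.5 -0.5  0.1]
-29.0 [-30.2, 0.3, 3.5] -6.95 [-6.8 -1.7  2.9]
28.9167
```

View pics/w7.png

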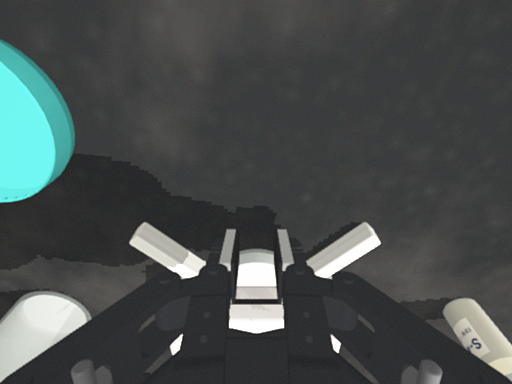

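View pics/s7.png

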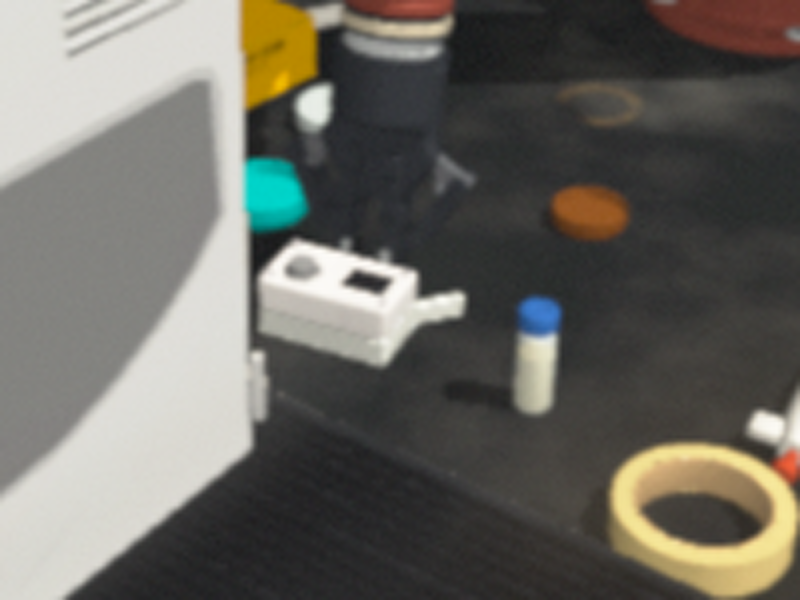

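The force rose to 7 N at tip x=-30 and the dish lies in the mouth. I'll back out straight, rise and check its position.

```bash
python3 - <<'E'
from h import *
move_l(tip(-52,0,4),speed=60)
move_l(rw(-62,0,120),[180,0,YAW],speed=180)
grip(0,20)
goto(rw(-32,-3,165),[180,0,YAW]); wait(.2)
o=get_obs(); print(o['t'],wr(o['tcp_pos']),o['ee_rot'],o['grip_width'])
im=get_image('wrist'); np.savez('w8.npz',im=im,p=o['tcp_pos'],r=o['ee_rot'])
cv2.imwrite('pics/w8.png',im[:,:,::-1])
pose=(o['tcp_pos'],o['ee_rot'])
for P in [(-27,0,12),(-15,-46,44),(-15,46,44),(37,46,44),(37,-46,44),(18,-22,51.5),(-47,63,14),(-47,-63,14)]: print(P,proj('wrist',rw(*P),pose)[0].round(1))
E
python3 -c "
import cv2
a=cv2.imread('pics/w8.png')[110:250,160:350]; cv2.imwrite('pics/w8z.png',cv2.resize(a,None,fx=4.2,fy=4.2,interpolation=cv2.INTER_CUBIC))"
```

```text
31.35 [np.float64(-33.7), np.float64(-2.5), np.float64(163.2)] [-1.79804178e+02 -6.26682248e-02  1.00936635e+02] -0.14752697606270337
(-27, 0, 12) [257.9 176.3]
(-15, -46, 44) [216.4 194.4]
(-15, 46, 44) [299.8 194.4]
(37, 46, 44) [297.6 236.8]
(37, -46, 44) [218.4 236.8]
(18, -22, 51.5) [238.3 224.6]
(-47, 63, 14) [311.7 160.2]
(-47, -63, 14) [204.1 160.3]
```

View pics/w8.png

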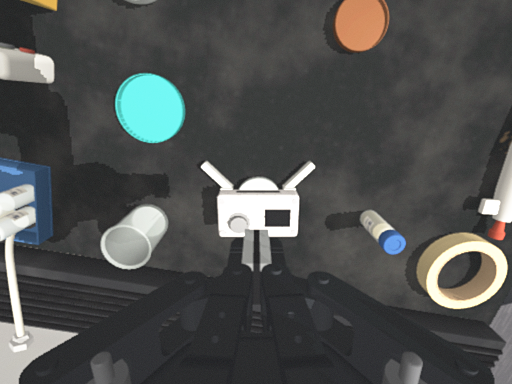

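View pics/w8z.png

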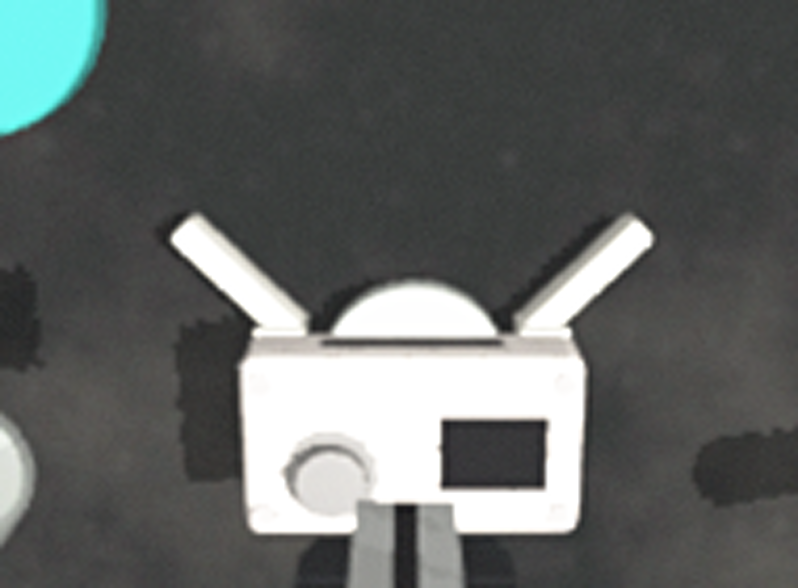

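The dish's outer rim is at row 176.7 against 176.3 predicted, and the visible cap is about 46 mm wide at the mouth (45 expected). It is home. Now press the key, with the fingers shut and force feedback.

Run:
```python
from h import *
K=(20,-22)
move_l(rw(*K,60),[180,0,YAW],speed=120); wait(.15)
def F(n=4):
    a=[]
    for _ in range(n): a.append(get_obs()['wrist_force']); wait(.02)
    return np.mean(a,0)
f0=F(8)
move_l(rw(*K,34),speed=60)
for z in np.arange(33,12,-1):
    move_l(rw(*K,z),speed=15); wait(.05); f=F()-f0; o=get_obs()
    print(z,round(o['tcp_pos'][2],2),f.round(2))
    if f[2]>9: break
wait(.3); f=F()-f0; print('hold',f.round(2),get_obs()['t'])
im=get_image('scene')[140:290,170:370]; cv2.imwrite('pics/s9.png',cv2.resize(im[:,:,::-1],None,fx=4,fy=4,interpolation=cv2.INTER_CUBIC))
```

```text
33 33.41 [ 0.25 -0.34  0.  ]
32 31.99 [0.21 0.33 0.39]
31 30.94 [ 0.07 -0.32  0.02]
30 29.98 [ 0.07 -0.05  0.38]
29 28.99 [ 0.5  -0.3   0.24]
28 27.95 [ 0.08 -0.72  0.33]
27 27.22 [ 0.61 -0.21  0.81]
26 26.2 [0.25 0.03 0.91]
25 25.2 [ 0.57 -0.18  2.28]
24 24.19 [ 0.63 -0.48  2.46]
23 23.19 [ 1.15 -0.28  2.91]
22 22.22 [ 0.99 -0.15  3.79]
21 22.1 [-0.63  0.23  7.98]
20 22.0 [-3.05  0.42 12.19]
hold [-2.88  0.4  12.08] 38.9083
```

View pics/s9.png

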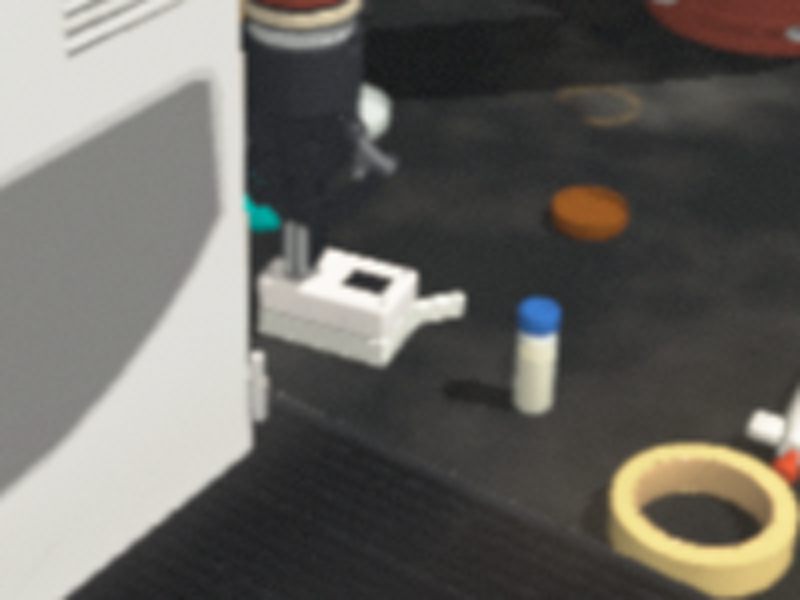

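The force went from about 1 to 4 N over 5 mm of travel, then met a hard stop, so the key is fully down. Release and check.

Run:
```python
from h import *
move_l(rw(20,-22,60),speed=60)
move_l(rw(-32,-3,165),speed=150); wait(.3)
o=get_obs(); print(o['t'],o['wrist_force'].round(1))
pose=(o['tcp_pos'],o['ee_rot'])
im=get_image('wrist')
for P in [(-27,0,12),(-15,-46,44),(-15,46,44),(18,-22,51.5),(18,-22,46.5)]: p=proj('wrist',rw(*P),pose)[0]; print(P,((p-[160,110])*4.2).round(0))
cv2.imwrite('pics/w10.png',im[:,:,::-1])
a=im[110:250,160:350,::-1]; cv2.imwrite('pics/w10z.png',cv2.resize(a,None,fx=4.2,fy=4.2,interpolation=cv2.INTER_CUBIC))
im=get_image('top')[130:310,140:380]; cv2.imwrite('pics/t10.png',cv2.resize(im[:,:,::-1],None,fx=3.3,fy=3.3,interpolation=cv2.INTER_CUBIC))
```

```text
41.0167 [ 0.5 -0.9  0.3]
(-27, 0, 12) [413. 272.]
(-15, -46, 44) [239. 348.]
(-15, 46, 44) [589. 347.]
(18, -22, 51.5) [331. 474.]
(18, -22, 46.5) [332. 466.]
```

View pics/w10z.png

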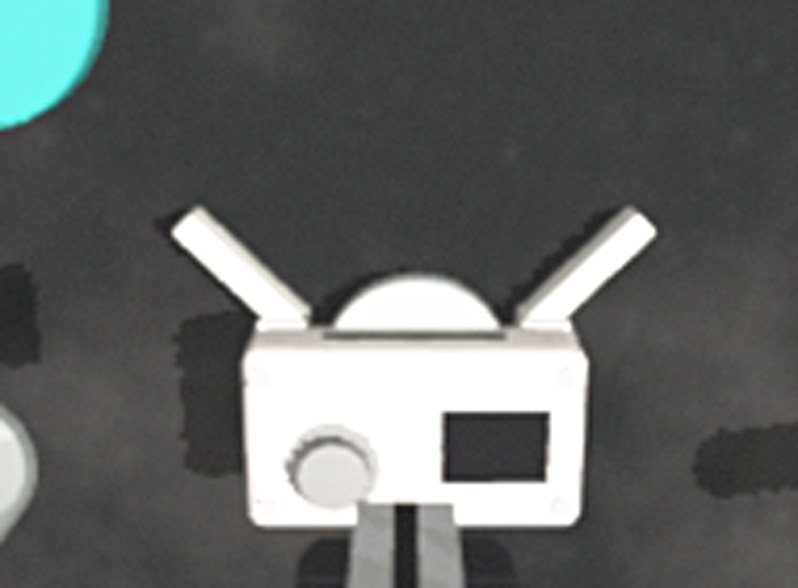

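View pics/w10.png

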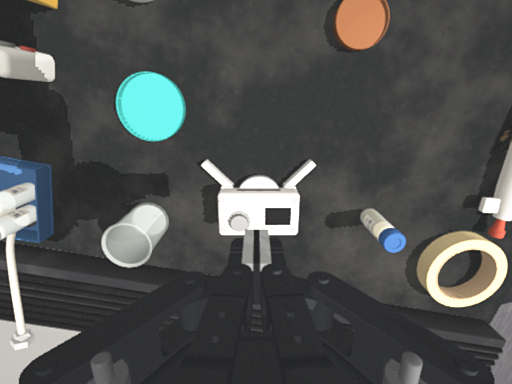

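The dish rim is still home at (415,272) in the zoom, against 272 predicted. The key is up again, and the vial, beaker and timer stand where they were. Handing in.

```bash
python3 -c "
from station import *
print(sign_off(), get_obs()['t'])"
```

```text
the job is handed in; nothing more can be done
the job is handed in; nothing more can be done
```

The dish is home against the stop, and I then pressed the start key fully once and let it come back up. I handed the job in at about 41 s of the 61 s allowed.

- **Dish:** I pushed the small white dish in with two partly open fingers until I felt about 7 N at the end. After backing out, its rim was within about 1 mm of the home position, and it was still there after the key press.
- **Key:** The force rose from about 1 to 4 N over 5 mm of travel, then met a hard stop, which I held at about 12 N. After release, the picture shows the key standing up again.
- **Others:** In the last wrist picture the vial, beaker and timer stand where they were. I did not measure their positions again.

Two things disagreed with expectation:
- **First push missed:** The fingertips sit about 24 mm behind the nominal tool point at that opening, so the fingers passed over the dish without moving it. I measured the offset with a light touch of about 9 N on the worktop and repeated the push.
- **Late contact:** The stop was felt about 6 mm later than the stated pad width predicts. The camera check still showed the dish home.

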